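# Back the glue press off one full turn

### The arm

A 7-joint arm with a two-finger parallel gripper is mounted at the origin on the work surface. World frame = base frame: x ahead of the robot, y to its left, z up, the work surface at z = 0. Lengths are in m, angles in rad, forces in N, time in s.
With the tool pointing down it reaches from about 0.4 to 0.85 m from the base axis. Payload 4.5 kg.
Tool frame: the origin (TCP) lies on the centre line of the jaws, within the pads' length; the fingertips stand 14 mm ahead of it and the grasp point (between the pads) lies 5 mm behind it; y points along the fingers, z is the direction in which the jaws open and shut, and the axes are right-handed (so a half turn about y gives the same grasp; the last joint's range is limited). The gripper opens to 88 mm and grips with 3 to 60 N. Pads are 18 mm wide; open, the fingers measure 123 mm over their backs; the gripper's body (75 mm by 187 mm) begins 45 mm behind the grasp point.
Start: joints at [1.135, 0.689, -0.195, 1.565, 0.157, 0.902, -0.215], TCP at [0.283, -0.557, 0.253] pointing down, gripper open.
Joint ranges: [-3.01, 3.01], [-0.46, 2.08], [-1.47, 1.51], [0.13, 2.56], [-1, 4.14], [0.04, 2.09], [-2.66, 2.66]. Speed limits (rad/s): [2.57, 2.57, 3.14, 3.14, 3.14, 3.14, 3.14].

### API

Orientations are given as a unit quaternion [x, y, z, w].
In Python, from plant import get_state, imaging, job gives the robot as it stands.
- The arm moves only by the tool send_rows, never from a script. Its argument "motion" is a list that holds one entry, the list of rows, each a list of 7 numbers: the turn, a rotation vector about the tool's x, y, z scaled (see below), then the shift along the tool's x, y, z scaled (see below), then the gripper's target within -1 to 1 (shut at 1, half-way at 0, fully open at -1). In form: [[[rx, ry, rz, tx, ty, tz, gripper], ...]]. A call has exactly 5 rows; each row shifts and turns the commanded pose from where the row before left it, along the tool's axes as they then stand; what a row does not reach is not made up. The controller multiplies each number of a shift by 0.02 m and each number of a turn by 0.08 rad. A row lasts 1/12 s, in which the tool goes at most 41.7 mm and 7.16 degrees, less where a joint would pass 70% of its speed; a pose out of reach is approached as far as the arm can. A call with a number of a shift or a turn outside -1 to 1 is refused whole. A call with a gripper value outside its range is refused whole. The fingers move at their own pace and stop on an object; "force" is the grip in N (left out, the last holds). Time passes only in rows, so rows that do not move let the fingers close, or fill a call up. It gives the time, the measured TCP pose, the force and the opening at its end, in the units of the state.
- get_state(): the state, without advancing time (a new reading comes with each control period).
- imaging.snapshot(name): name is "side" or "top" or "wrist"; returns a dict with "img" (384x512x3 uint8, red, green, blue), "camera_matrix" (3x3 intrinsics, pixels), "R" (3x3) and "t" (3): a world point X has camera coordinates R X + t; the wrist camera has in their place "hand_eye" (4x4, takes a point from camera to tool coordinates, whose origin is the TCP and whose axes are the tool frame's). Camera axes: x right, y down, z forward; pixel columns grow to the right and rows downward; lengths in m; the calibration is good to about 2 mm. The wrist camera is an equidistant fisheye: a pixel r from the principal point sees the ray r / f radians off the axis. A picture is of the moment at which its call begins: read the wrist's pose just before it. There is no depth.
- job.finish_job(): hands the job in, once; it reports no verdict.
The state is a dict: "clock": time; "q": joint angles; "qd": joint speeds; "joint_torque": joint torques, N m; "tool_pos": TCP position; "eef_rot": TCP orientation; "contact_force": force on the tool from outside, world axes, zero at the start; "moment": the same for the moment, N m; "opening": opening from 0.0 (shut) to 1.0 (fully open).
Only numpy, scipy, OpenCV 4.12 (cv2) and the standard library are available. Lean on these libraries where they do the work, as an engineer would, in place of code of your own. Each camera call takes 0.05 s, during which the arm holds its last target.

### The job

The glue has set: back the press off by pushing the level hand wheel round by its upright handle, anticlockwise seen from above, through exactly one full turn, so that the handle comes to rest where it started. Only push with the fingertips or the outside of the fingers: do not pinch the handle or force it, and leave the block in the press and everything else on the bench where it is.

Things in the scene. Friction and masses are not known exactly. Their poses are not given: they have to be found in the camera images.
- wheel (a joint): angle of the hand wheel on its upright axle, rad; grows as the wheel is pushed anticlockwise seen from above (a full turn is 6.283). At the start it stands somewhere from 0 to 1.2. It has no stop or click near one turn, drags with about 2 to 3 N at the handle, and stays where it is left. Every turn lifts the screw, the foot and the wheel by 4 mm
- hub (a point): centre of the hand wheel, on its axle, in the mid-plane of the rim (about 210 mm above the bench). The wheel is dark cast metal, 166 mm across over its round rim; rim circle radius 75 mm, rim bar 16 mm thick, so the rim's top is 8 mm above this point; three spokes 13 mm thick run from the hub to the rim at 120 degree spacing; the hub boss is 38 mm across and rises 20 mm above this point. Nothing stands above the wheel
- handle (a point): point on the centre line of the wheel's upright turned-wood handle, 35 mm above the rim's mid-plane. The handle is a fixed round peg, 18 to 22 mm across, standing on the rim 75 mm from the axle at the end of one spoke; its top is 27 mm above this point and the rim's top 27 mm below it. It travels with the wheel on a circle of radius 75 mm
- press: green bench screw press bolted to the bench, origin under the centre of its 200 x 250 x 20 mm base; two steel columns and a crosshead (60 x 250 mm, top at 165 mm) along its own y; column nuts to 177 mm; the hand wheel lies level above it on an upright screw. The wheel spins well clear of it
- blank: glued-up block of two boards, 85 x 150 x 40 mm, long side along the press's y; lies on the press base under the foot; origin at the centre of its underside; must stay
- hexpiece: six-sided dark wood piece, 48 mm across corners, 14 mm thick, lying on the press base in front of the block; not part of the job
- slat_long: notched pine slat 200 x 30 x 18 mm lying on the bench; not part of the job
- slat_short: notched pine slat 130 x 30 x 18 mm lying on the bench; not part of the job
- tin: round varnish tin, 72 mm across, 110 mm tall, standing on the bench; not part of the job
- glue: glue bottle, 54 mm across, 150 mm tall, standing on the bench; not part of the job
- brush: paint brush lying on the bench; not part of the job
- pot: open round plastic pot, 70 mm across, 70 mm tall, standing on the bench; not part of the job

How it is judged:
On the way:
1. the handle is pushed round to the far side of its circle, anticlockwise (distance of handle from where it was at the start of the episode above 0.14 m and value of joint wheel above 2.2 rad), for 0.1 s.
At the end, for the whole second after the job is handed in: the wheel has been turned one full turn anticlockwise and is at rest with its handle within about 12 mm along its circle (9 degrees) of where it started; block and bystanders are within 20 mm of where they stood (value of joint wheel between 6.1 and 7.7 rad and distance of handle from where it was at the start of the episode below 0.013 m and velocity of joint wheel between -0.05 and 0.05 rad/s and distance of each of blank, hexpiece, slat_long, slat_short, tin, glue, brush, pot from where it was at the start of the episode below 0.02 m); the robot touches nothing.
It fails at once if the handle or wheel is pinched or forced (over 30 N from the fingers) (contact force between the fingers and wheel above 30 N).
It fails at once if the wheel is wound far past one turn (value of joint wheel above 8 rad).
It fails at once if the block or a bystander is lifted, carried or knocked from its place (more than 20 mm) (distance of any of blank, hexpiece, slat_long, slat_short, tin, glue, brush, pot from where it was at the start of the episode above 0.02 m).
It also fails if it takes over 64 s, if anything falls off the work surface, if the arm or the gripper's body presses on something with over 40 N, if the wrist force passes 120 N, or if a joint passes its speed limit or range.

## Working session

There is one attempt and no reset: what is moved stays moved. The work goes in short steps, Python scripts to look and compute and a tool call to move; the robot and the scene stay as the last step left them, time stands still between calls to the robot, and variables do not carry over. Pictures are saved under pics/ and viewed, and the job is handed in when it is done.

Besides the shell and the picture viewer there is one more tool, called by a JSON object that holds its "api" and its "payload", one argument or row to a line. send_rows: Moves the arm, as the interface text tells. Its arguments: {"type":"object","properties":{"motion":{"type":"array"},"force":{"type":"number"}},"required":["motion"]}

```bash
mkdir -p pics; ls; python3 - <<'E'
from plant import get_state, imaging, job
import cv2,json,numpy as np
s=get_state()
for k,v in s.items(): print(k,np.round(v,4).tolist())
for n in ["side","top","wrist"]:
    d=imaging.snapshot(n)
    cv2.imwrite(f"pics/{n}0.png",d["img"][:,:,::-1])
    np.savez(f"{n}0.npz",**d)
    for k in d:
        if k!="img": print(n,k,np.round(d[k],4).tolist())
E
```

```text
pics
clock 0.0
q [1.1348, 0.69, -0.1945, 1.5663, 0.1573, 0.9025, -0.2151]
qd [0.0001, -0.0013, -0.0016, 0.0008, -0.0006, 0.001, 0.0011]
joint_torque [-0.0002, -52.7556, -1.2668, -15.3424, -0.0526, 0.0066, 0.0001]
tool_pos [0.2826, -0.5568, 0.2519]
eef_rot [-0.1648, 0.6883, -0.6871, 0.1644]
contact_force [-0.3121, 0.2446, -0.2426]
moment [0.0047, -0.042, 0.0299]
opening 1.0004
side camera_matrix [[413.5758, 0.0, 254.7585], [0.0, 413.5758, 191.0744], [0.0, 0.0, 1.0]]
side R [[-0.9842, -0.177, -0.0048], [-0.1251, 0.7139, -0.689], [0.1254, -0.6775, -0.7247]]
side t [0.5247, 0.2055, 1.1968]
top camera_matrix [[431.4384, 0.0, 255.1433], [0.0, 431.4384, 199.5648], [0.0, 0.0, 1.0]]
top R [[0.0155, -0.9999, -0.0044], [-0.9884, -0.0147, -0.1512], [0.1511, 0.0067, -0.9885]]
top t [-0.0307, 0.5266, 1.4298]
wrist camera_matrix [[297.3186, 0.0, 257.0007], [0.0, 297.3186, 193.8069], [0.0, 0.0, 1.0]]
wrist hand_eye [[0.0015, 0.9647, 0.2634, -0.0675], [0.0005, -0.2634, 0.9647, -0.1318], [1.0, -0.0013, -0.0009, -0.0006], [0.0, 0.0, 0.0, 1.0]]
```

View pics/side0.png

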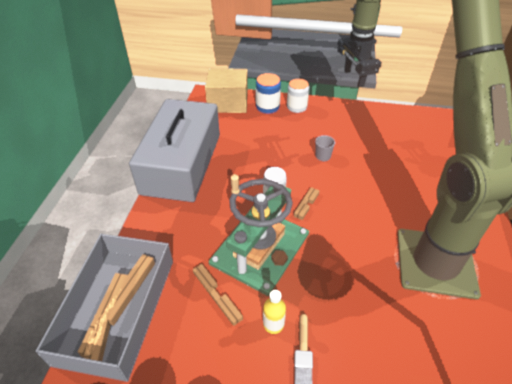

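View pics/top0.png

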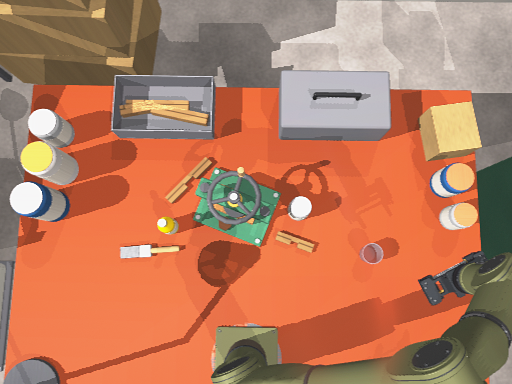

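```bash
python3 - <<'E'
import cv2
a=cv2.imread("pics/top0.png")[150:260,180:320]
b=cv2.imread("pics/side0.png")[160:300,190:330]
cv2.imwrite("pics/z1.png",cv2.resize(a,None,fx=5,fy=5,interpolation=cv2.INTER_CUBIC))
cv2.imwrite("pics/z2.png",cv2.resize(b,None,fx=4,fy=4,interpolation=cv2.INTER_CUBIC))
E
```

```text
(no output)
```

View pics/z1.png

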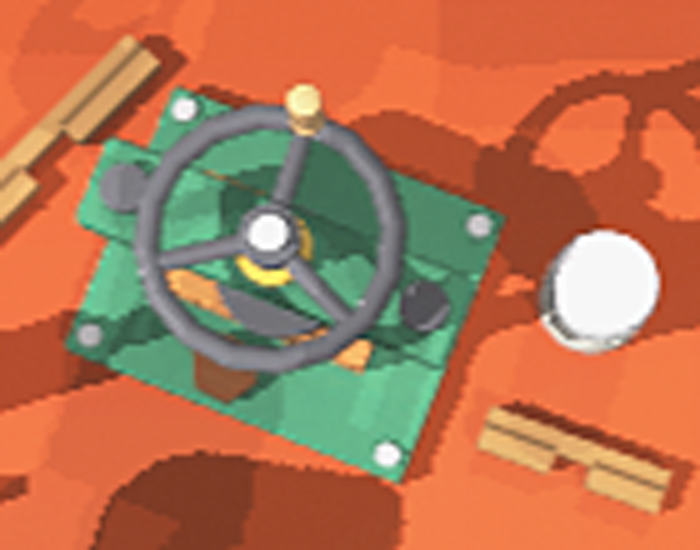

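View pics/z2.png

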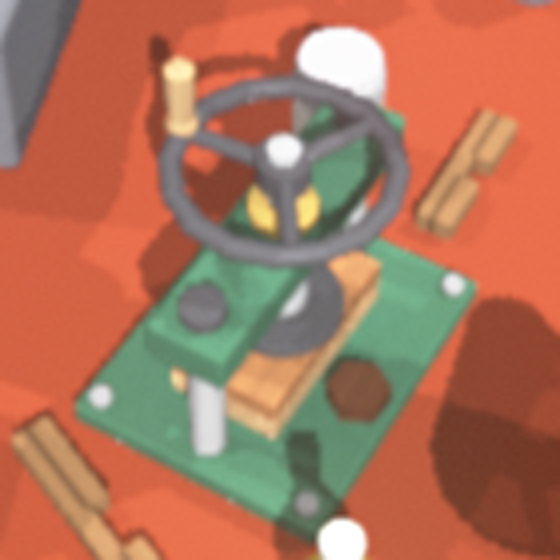

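```bash
cat > h.py <<'E'
import numpy as np
def ray(d,u,v):
    K=d["camera_matrix"];R=d["R"];t=d["t"]
    r=R.T@np.linalg.solve(K,[u,v,1.]); return -R.T@t, r/np.linalg.norm(r)
def onz(d,u,v,z):
    o,r=ray(d,u,v); return o+r*(z-o[2])/r[2]
def proj(d,X):
    p=d["camera_matrix"]@(d["R"]@np.array(X)+d["t"]); return p[:2]/p[2]
def tri(a,b):
    (o1,r1),(o2,r2)=a,b
    A=np.c_[r1,-r2]; s=np.linalg.lstsq(A,o2-o1,rcond=None)[0]
    p,q=o1+r1*s[0],o2+r2*s[1]; return (p+q)/2,np.linalg.norm(p-q)
E
python3 - <<'E'
from h import *
import cv2
T=np.load("top0.npz");S=np.load("side0.npz")
# rim mask in top: grey dark
for n,d,box in (("top",T,(180,150,100,80)),("side",S,(225,172,72,60))):
    hsv=cv2.cvtColor(d["img"],cv2.COLOR_RGB2HSV)
    m=((hsv[...,1]<70)&(hsv[...,2]<140)).astype(np.uint8)
    x,y,w,h=box; mm=np.zeros_like(m); mm[y:y+h,x:x+w]=m[y:y+h,x:x+w]
    nl,L,st,_=cv2.connectedComponentsWithStats(mm,connectivity=8)
    i=1+st[1:,4].argmax(); print(n,st[i])
    c=max(cv2.findContours((L==i).astype(np.uint8),cv2.RETR_EXTERNAL,cv2.CHAIN_APPROX_NONE)[0],key=cv2.contourArea)
    e=cv2.fitEllipse(cv2.convexHull(c)); print(n,e, onz(d,*e[0],.21))
print("hubtop top/side",onz(T,180+268/5,150+232/5,.23),onz(S,190+284/4,160+150/4,.235), tri(ray(T,180+268/5,150+232/5),ray(S,190+284/4,160+150/4)))
print("handle top",onz(T,180+304/5,150+97/5,.272),onz(S,190+180/4,160+66/4,.272), tri(ray(T,180+304/5,150+98/5),ray(S,190+180/4,160+67/4)))
E
```

```text
top [209 174  52  55 702]
top ((234.92237854003906, 198.68905639648438), (50.656455993652344, 54.658470153808594), 19.952869415283203) [0.50281441 0.03704091 0.21      ]
side [ 230  178   62   54 1323]
side ((258.16259765625, 207.54367065429688), (55.897274017333984, 67.38152313232422), 57.85354995727539) [0.51164865 0.06393863 0.21      ]
hubtop top/side [0.50653777 0.04003318 0.23      ] [0.50662684 0.050729   0.235     ] (array([0.50793771, 0.04040052, 0.22358299]), np.float64(0.0007415570700971712))
handle top [0.57925655 0.01860528 0.272     ] [0.57871156 0.02396515 0.272     ] (array([0.58003904, 0.01884764, 0.26592934]), np.float64(2.5347079398734823e-05))
```

```bash
cat >> h.py <<'E'
from scipy.spatial.transform import Rotation as Ro
HUB=np.array([.507,.040]); 
def st():
    from plant import get_state
    s=get_state(); R=Ro.from_quat(s["eef_rot"]).as_matrix()
    print("t",round(s["clock"],2),"pos",np.round(s["tool_pos"],4),"xyaw",round(np.degrees(np.arctan2(R[1,0],R[0,0])),1),"zyaw",round(np.degrees(np.arctan2(R[1,2],R[0,2])),1),"ydir",np.round(R[:,1],3),"q",np.round(s["q"],2),"F",np.round(s["contact_force"],1),"op",round(s["opening"],2))
    p=np.array(s["tool_pos"][:2])-HUB
    print("polar r",round(np.hypot(*p),4),"ang",round(np.degrees(np.arctan2(p[1],p[0])),1))
    return s,R
def delta(target):
    s,R=st(); print("tool shift mm to target",np.round(R.T@(np.array(target)-s["tool_pos"])*1000,1), "rows of 20mm units",np.round(R.T@(np.array(target)-s["tool_pos"])/.02,2))
E
python3 - <<'E'
from h import *
T=np.load("top0.npz")
print(onz(T,180+54,150+47.6,.21))
# approach point: behind handle 45 mm along tangent at theta0
th=np.arctan2(.0187-.040,.579-.507); print(np.degrees(th))
h=HUB+.075*np.array([np.cos(th),np.sin(th)]); tt=np.array([-np.sin(th),np.cos(th)])
print(h, h-tt*.045)
delta([*(h-tt*.045),.30])
E
```

```text
[0.50609052 0.03989312 0.21      ]
-16.479973281846064
[0.57891892 0.01872399] [ 0.56615331 -0.02442737]
t 0.15 pos [ 0.2828 -0.5569  0.2521] xyaw -153.1 zyaw -63.1 ydir [-0.001  0.001 -1.   ] q [ 1.13  0.69 -0.19  1.57  0.16  0.9  -0.22] F [-0.9  0.2 -1. ] op 1.0
polar r 0.6376 ang -110.6
tool shift mm to target [-493.8  -47.5 -346.5] rows of 20mm units [-24.69  -2.37 -17.32]
```

{"api": "send_rows", "payload": {
  "motion": [
    [[0, 0, 0, -0.6, -0.3, -0.4, 1], [0, 0, 0, -1, -0.3, -0.7, 1], [0, 0, 0, -1, -0.3, -0.7, 1], [0, 0, 0, -1, -0.3, -0.7, 1], [0, 0, 0, -1, -0.3, -0.7, 1]]
  ],
  "force": 10
}}

```text
clock: 0.57
tool_pos: [0.337, -0.4563, 0.2833]
eef_rot: [-0.165, 0.688, -0.687, 0.165]
contact_force: [0.8, 0.2, -0.3]
opening: 0.645
```

{"api": "send_rows", "payload": {
  "motion": [
    [[0, 0, 0, -1, -0.3, -0.7, 1], [0, 0, 0, -1, -0.3, -0.7, 1], [0, 0, 0, -1, -0.2, -0.7, 1], [0, 0, 0, -1, 0, -0.7, 1], [0, 0, 0, -1, 0, -0.7, 1]]
  ]
}}

```text
clock: 0.98
tool_pos: [0.3943, -0.3486, 0.2995]
eef_rot: [0.165, -0.687, 0.688, -0.165]
contact_force: [0.8, -0.9, -0.4]
opening: 0.263
```

{"api": "send_rows", "payload": {
  "motion": [
    [[0, 0, 0, -1, 0, -0.7, 1], [0, 0, 0, -1, 0, -0.7, 1], [0, 0, 0, -1, 0, -0.7, 1], [0, 0, 0, -1, 0, -0.7, 1], [0, 0, 0, -1, 0, -0.7, 1]]
  ]
}}

```text
clock: 1.4
tool_pos: [0.4513, -0.2408, 0.2991]
eef_rot: [-0.165, 0.688, -0.688, 0.165]
contact_force: [-0.3, -0.8, 0.6]
opening: 0.007
```

{"api": "send_rows", "payload": {
  "motion": [
    [[0, 0, 0, -1, 0, -0.7, 1], [0, 0, 0, -1, 0, -0.7, 1], [0, 0, 0, -1, 0, -0.7, 1], [0, 0, 0, -1, 0, -0.7, 1], [0, 0, 0, -1, 0, -0.7, 1]]
  ]
}}

```text
clock: 1.82
tool_pos: [0.5085, -0.1331, 0.2991]
eef_rot: [-0.165, 0.688, -0.687, 0.165]
contact_force: [0.1, -0.6, -0.3]
opening: 0.005
```

```bash
python3 -c "
from h import *
delta([.566,-.0244,.31])"
```

```text
t 1.82 pos [ 0.5085 -0.1331  0.2991] xyaw -153.0 zyaw -63.0 ydir [ 0.  0. -1.] q [ 0.3   0.5  -0.2   1.8   0.13  0.85 -1.06] F [ 0.1 -0.6 -0.3] op 0.01
polar r 0.1731 ang -89.5
tool shift mm to target [-100.6  -10.8  -70.8] rows of 20mm units [-5.03 -0.54 -3.54]
```

{"api": "send_rows", "payload": {
  "motion": [
    [[0, 0, 0, -1, -0.1, -0.7, 1], [0, 0, 0, -1, -0.1, -0.7, 1], [0, 0, 0, -1, -0.1, -0.7, 1], [0, 0, 0, -1, -0.1, -0.7, 1], [0, 0, 0, -1, -0.1, -0.7, 1]]
  ]
}}

```text
clock: 2.23
tool_pos: [0.5657, -0.0254, 0.3092]
eef_rot: [-0.165, 0.688, -0.687, 0.165]
contact_force: [0.0, -0.0, 0.7]
opening: 0.008
```

{"api": "send_rows", "payload": {
  "motion": [
    [[0, 0.95, 0, 0, 0, 0, 1], [0, 0.95, 0, 0, 0, 0, 1], [0, 0.95, 0, 0, 0, 0, 1], [0, 0.95, 0, 0, 0, 0, 1], [0, 0.95, 0, 0, 0, 0, 1]]
  ]
}}

```text
clock: 2.65
tool_pos: [0.5653, -0.0264, 0.309]
eef_rot: [-0.031, 0.707, -0.706, 0.031]
contact_force: [0.7, 0.8, -0.2]
opening: 0.005
```

{"api": "send_rows", "payload": {
  "motion": [
    [[0, 0.95, 0, 0, 0, 0, 1], [0, 0.95, 0, 0, 0, 0, 1], [0, 0.95, 0, 0, 0, 0, 1], [0, 0.95, 0, 0, 0, 0, 1], [0, 0.95, 0, 0, 0, 0, 1]]
  ]
}}

```text
clock: 3.07
tool_pos: [0.5653, -0.0265, 0.309]
eef_rot: [0.103, 0.7, -0.699, -0.103]
contact_force: [-0.7, 0.0, -0.1]
opening: 0.009
```

```bash
python3 - <<'E'
from h import *
import cv2
from plant import imaging
delta([.566,-.0244,.248])
for n in ("wrist","top","side"):
    d=imaging.snapshot(n); cv2.imwrite(f"pics/{n}1.png",d["img"][:,:,::-1])
E
```

```text
t 3.07 pos [ 0.5653 -0.0265  0.309 ] xyaw 163.2 zyaw -106.8 ydir [-0.     0.001 -1.   ] q [-0.05  0.54  0.03  1.68 -0.02  0.92 -1.88] F [-0.7  0.  -0.1] op 0.01
polar r 0.0884 ang -48.8
tool shift mm to target [-0.1 61.  -2.1] rows of 20mm units [-0.01  3.05 -0.11]
```

View pics/wrist1.png

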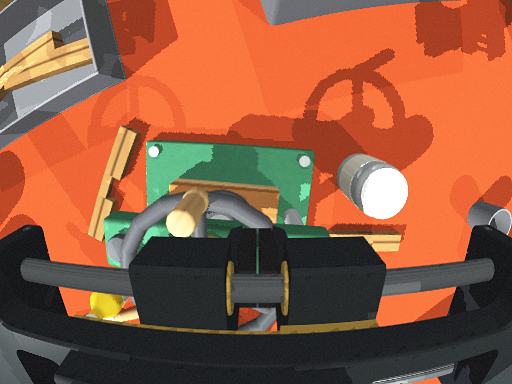

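View pics/side1.png

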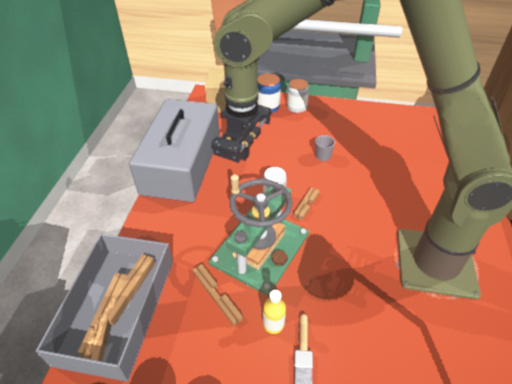

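```bash
cat >> h.py <<'E'
WK=np.load("wrist0.npz")
def wproj(s,X):
    R=Ro.from_quat(s["eef_rot"]).as_matrix(); p=R.T@(np.array(X)-s["tool_pos"])
    H=WK["hand_eye"]; c=H[:3,:3].T@(p-H[:3,3]); K=WK["camera_matrix"]
    th=np.arctan2(np.hypot(c[0],c[1]),c[2]); a=np.arctan2(c[1],c[0]); r=K[0,0]*th
    return np.array([K[0,2]+r*np.cos(a),K[1,2]+r*np.sin(a)])
def wray(s,u,v):
    R=Ro.from_quat(s["eef_rot"]).as_matrix(); H=WK["hand_eye"]; K=WK["camera_matrix"]
    x,y=u-K[0,2],v-K[1,2]; r=np.hypot(x,y); th=r/K[0,0]
    c=np.array([np.sin(th)*x/r,np.sin(th)*y/r,np.cos(th)])
    return R@(H[:3,:3]@np.array(H[:3,3])*0+H[:3,3])+s["tool_pos"], R@H[:3,:3]@c
E
python3 - <<'E'
from h import *
s,R=st()
print("handle top",wproj(s,[.579,.0187,.272]),"base",wproj(s,[.579,.0187,.218]),"tips",wproj(s,np.array(s["tool_pos"])-[0,0,.014]),"tin top",)
for uv in((181,222),):
    o,r=wray(s,*uv); print(o+r*(.272-o[2])/r[2])
E
```

```text
t 3.22 pos [ 0.5655 -0.0267  0.309 ] xyaw 163.5 zyaw -106.5 ydir [-0.  0. -1.] q [-0.05  0.54  0.03  1.68 -0.02  0.92 -1.87] F [ 0.8 -0.6 -0.9] op 0.01
polar r 0.0887 ang -48.8
handle top [182.14029987 226.82528158] base [198.22927318 201.80114812] tips [258.39512947 243.40205931] tin top
[0.58221114 0.01823205 0.272     ]
```

{"api": "send_rows", "payload": {
  "motion": [
    [[0, 0, 0, 0, 0.6, 0, 1], [0, 0, 0, 0, 0.7, 0, 1], [0, 0, 0, 0, 0.7, 0, 1], [0, 0, 0, 0, 0.65, 0, 1], [0, 0, 0, 0, 0.4, 0, 1]]
  ]
}}

```text
clock: 3.63
tool_pos: [0.5651, -0.0272, 0.2466]
eef_rot: [0.101, 0.7, -0.7, -0.102]
contact_force: [-0.3, -0.5, -0.3]
opening: 0.008
```

{"api": "send_rows", "payload": {
  "motion": [
    [[0, 0, 0, 0, 0, -0.3, 1], [0, 0, 0, 0, 0, -0.3, 1], [0, 0, 0, 0, 0, -0.1, 1], [0, 0, 0, 0, 0, 0, 1], [0, 0, 0, 0, 0, 0, 1]]
  ]
}}

```text
clock: 4.05
tool_pos: [0.5704, -0.014, 0.2484]
eef_rot: [0.102, 0.7, -0.7, -0.101]
contact_force: [-0.6, 0.3, 0.4]
opening: 0.004
```

```bash
python3 - <<'E'
from h import *
import cv2
from plant import imaging
delta([.579+.0275*np.cos(np.radians(-106.5)),.0187+.0275*np.sin(np.radians(-106.5)),.248])
d=imaging.snapshot("wrist"); cv2.imwrite("pics/wrist2.png",d["img"][:,:,::-1])
E
```

```text
t 4.05 pos [ 0.5704 -0.014   0.2484] xyaw 163.4 zyaw -106.6 ydir [ 0.002  0.    -1.   ] q [-0.07  0.62  0.02  1.75 -0.02  0.78 -1.9 ] F [-0.6  0.3  0.4] op 0.0
polar r 0.0833 ang -40.4
tool shift mm to target [ 1.1  0.4 -6.3] rows of 20mm units [ 0.05  0.02 -0.31]
```

View pics/wrist2.png

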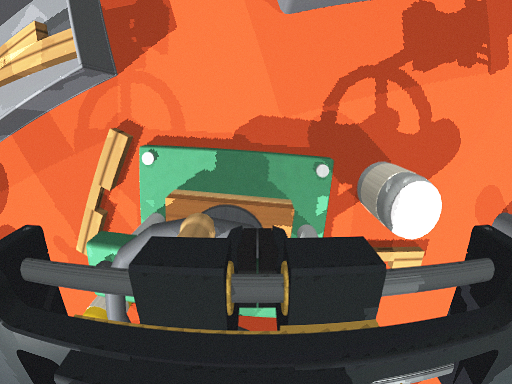

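{"api": "send_rows", "payload": {
  "motion": [
    [[0, 0, 0, 0.05, 0, -0.1, 1], [0, 0, 0, 0, 0, -0.1, 1], [0, 0, 0, 0, 0, -0.1, 1], [0, 0, 0, 0, 0, -0.1, 1], [0, 0, 0, 0, 0, -0.1, 1]]
  ]
}}

```text
clock: 4.52
tool_pos: [0.5719, -0.0043, 0.2477]
eef_rot: [0.102, 0.7, -0.7, -0.102]
contact_force: [-1.1, -1.1, 0.7]
opening: 0.006
```

```bash
python3 -c "
from h import *
st()"
```

```text
t 4.52 pos [ 0.5719 -0.0043  0.2477] xyaw 163.4 zyaw -106.6 ydir [ 0. -0. -1.] q [-0.09  0.62  0.02  1.74 -0.02  0.78 -1.91] F [-1.1 -1.1  0.7] op 0.01
polar r 0.0786 ang -34.3
```

{"api": "send_rows", "payload": {
  "motion": [
    [[0, 0, 0, 0, 0, -0.1, 1], [0, -0.5, 0, -0.05, 0, -0.15, 1], [0, -0.5, 0, -0.05, 0, -0.15, 1], [0, -0.5, 0, -0.05, 0, -0.15, 1], [0, -0.5, 0, -0.05, 0, -0.15, 1]]
  ]
}}

```text
clock: 4.93
tool_pos: [0.5787, 0.0071, 0.2477]
eef_rot: [-0.045, -0.705, 0.706, 0.046]
contact_force: [-2.1, -2.1, 0.8]
opening: 0.009
```

```bash
python3 - <<'E'
from h import *
import cv2
from plant import imaging
st()
for n in ("wrist","top","side"):
    d=imaging.snapshot(n); cv2.imwrite(f"pics/{n}3.png",d["img"][:,:,::-1])
    if n=="side": cv2.imwrite("pics/side3.png",cv2.resize(d["img"][100:300,180:330,::-1],None,fx=3.5,fy=2.9))
E
```

```text
t 4.93 pos [0.5787 0.0071 0.2477] xyaw 172.6 zyaw -97.4 ydir [-0.001 -0.002 -1.   ] q [-0.08  0.63 -0.02  1.72  0.02  0.79 -1.81] F [-2.1 -2.1  0.8] op 0.01
polar r 0.0789 ang -24.7
```

View pics/wrist3.png

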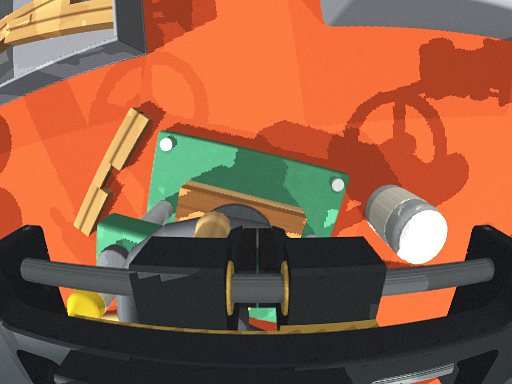

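View pics/side3.png

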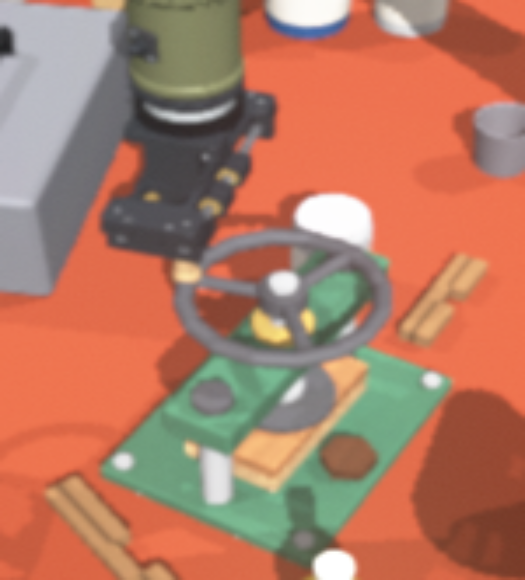

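{"api": "send_rows", "payload": {
  "motion": [
    [[0, -0.8, 0, -0.09, 0, -0.24, 1], [0, -1, 0, -0.1, 0, -0.3, 1], [0, -1, 0, -0.1, 0, -0.3, 1], [0, -1, 0, -0.1, 0, -0.3, 1], [0, -1, 0, -0.1, 0, -0.3, 1]]
  ]
}}

```text
clock: 5.5
tool_pos: [0.5877, 0.0357, 0.2475]
eef_rot: [0.091, -0.701, 0.702, -0.09]
contact_force: [0.1, -3.2, 1.0]
opening: 0.006
```

{"api": "send_rows", "payload": {
  "motion": [
    [[0, -1, 0, -0.11, 0, -0.3, 1], [0, -1, 0, -0.11, 0, -0.3, 1], [0, -1, 0, -0.11, 0, -0.3, 1], [0, -1, 0, -0.11, 0, -0.3, 1], [0, -1, 0, -0.11, 0, -0.3, 1]]
  ]
}}

```text
clock: 5.92
tool_pos: [0.5862, 0.0674, 0.2476]
eef_rot: [0.228, -0.669, 0.67, -0.227]
contact_force: [0.9, -3.0, 0.1]
opening: 0.008
```

```bash
python3 -c "
from h import *
st()"
```

```text
t 5.92 pos [0.5862 0.0674 0.2476] xyaw -142.5 zyaw -52.5 ydir [-0.    -0.002 -1.   ] q [-0.05  0.65 -0.24  1.68  0.2   0.84 -1.3 ] F [ 0.9 -3.   0.1] op 0.01
polar r 0.0838 ang 19.1
```

{"api": "send_rows", "payload": {
  "motion": [
    [[0, -1, 0, -0.06, 0, -0.3, 1], [0, -1, 0, -0.06, 0, -0.3, 1], [0, -1, 0, -0.06, 0, -0.3, 1], [0, -1, 0, -0.06, 0, -0.3, 1], [0, -1, 0, -0.06, 0, -0.3, 1]]
  ]
}}

```text
clock: 6.33
tool_pos: [0.5705, 0.0941, 0.2483]
eef_rot: [0.355, -0.61, 0.611, -0.358]
contact_force: [3.4, -0.0, -0.4]
opening: 0.006
```

{"api": "send_rows", "payload": {
  "motion": [
    [[0, -1, 0, -0.08, 0, -0.3, 1], [0, -1, 0, -0.08, 0, -0.3, 1], [0, -1, 0, -0.08, 0, -0.3, 1], [0, -1, 0, -0.08, 0, -0.3, 1], [0, -1, 0, -0.08, 0, -0.3, 1]]
  ]
}}

```text
clock: 6.75
tool_pos: [0.5454, 0.1131, 0.2486]
eef_rot: [0.468, -0.527, 0.528, -0.473]
contact_force: [4.1, 2.1, -0.8]
opening: 0.005
```

```bash
python3 -c "
from h import *
st()"
```

```text
t 6.75 pos [0.5454 0.1131 0.2486] xyaw -96.5 zyaw -6.5 ydir [ 0.005  0.003 -1.   ] q [-0.    0.63 -0.48  1.77  0.38  0.82 -0.77] F [ 4.1  2.1 -0.8] op 0.0
polar r 0.0826 ang 62.3
```

{"api": "send_rows", "payload": {
  "motion": [
    [[0, -1, 0, -0.06, 0, -0.3, 1], [0, -1, 0, -0.07, 0, -0.3, 1], [0, -1, 0, -0.07, 0, -0.3, 1], [0, -1, 0, -0.07, 0, -0.3, 1], [0, -1, 0, -0.07, 0, -0.3, 1]]
  ]
}}

```text
clock: 7.17
tool_pos: [0.5148, 0.1192, 0.2486]
eef_rot: [-0.564, 0.423, -0.424, 0.568]
contact_force: [2.0, 3.5, 0.8]
opening: 0.006
```

{"api": "send_rows", "payload": {
  "motion": [
    [[0, -1, 0, -0.07, 0, -0.3, 1], [0, -1, 0, -0.07, 0, -0.3, 1], [0, -1, 0, -0.07, 0, -0.3, 1], [0, -1, 0, -0.07, 0, -0.3, 1], [0, -1, 0, -0.07, 0, -0.3, 1]]
  ]
}}

```text
clock: 7.58
tool_pos: [0.4843, 0.1129, 0.2485]
eef_rot: [-0.637, 0.302, -0.303, 0.641]
contact_force: [1.5, 4.5, 0.9]
opening: 0.004
```

```bash
python3 -c "
from h import *
st()"
```

```text
t 7.58 pos [0.4843 0.1129 0.2485] xyaw -50.6 zyaw 39.4 ydir [ 0.003  0.005 -1.   ] q [ 0.13  0.61 -0.72  1.94  0.54  0.8  -0.2 ] F [1.5 4.5 0.9] op 0.0
polar r 0.0763 ang 107.3
```

{"api": "send_rows", "payload": {
  "motion": [
    [[0, -1, 0, -0.14, 0, -0.3, 1], [0, -1, 0, -0.13, 0, -0.3, 1], [0, -1, 0, -0.12, 0, -0.3, 1], [0, -1, 0, -0.12, 0, -0.3, 1], [0, -1, 0, -0.12, 0, -0.3, 1]]
  ]
}}

```text
clock: 8.0
tool_pos: [0.4557, 0.0977, 0.2484]
eef_rot: [-0.685, 0.169, -0.171, 0.688]
contact_force: [2.6, 2.0, -0.3]
opening: 0.008
```

{"api": "send_rows", "payload": {
  "motion": [
    [[0, -1, 0, -0.12, 0, -0.3, 1], [0, -1, 0, -0.12, 0, -0.3, 1], [0, -1, 0, -0.12, 0, -0.3, 1], [0, -1, 0, -0.12, 0, -0.3, 1], [0, -1, 0, -0.12, 0, -0.3, 1]]
  ]
}}

```text
clock: 8.42
tool_pos: [0.4346, 0.0736, 0.2484]
eef_rot: [-0.705, 0.029, -0.031, 0.708]
contact_force: [1.9, 1.8, 0.1]
opening: 0.004
```

```bash
python3 -c "
from h import *
st()"
```

```text
t 8.42 pos [0.4346 0.0736 0.2484] xyaw -4.8 zyaw 85.2 ydir [ 0.003  0.004 -1.   ] q [ 0.34  0.61 -0.96  2.08  0.7   0.81  0.44] F [1.9 1.8 0.1] op 0.0
polar r 0.0798 ang 155.1
```

{"api": "send_rows", "payload": {
  "motion": [
    [[0, 0, 0, 0, -0.1, 0.3, 1], [0, 0, 0, 0, -0.1, 0.5, 1], [0, 0, 0, 0, -0.1, 0.2, 1], [0, 1, 0, 0, 0, 0, 1], [0, 1, 0, 0, 0, 0, 1]]
  ]
}}

```text
clock: 8.83
tool_pos: [0.4354, 0.0936, 0.2541]
eef_rot: [-0.701, 0.089, -0.089, 0.702]
contact_force: [0.0, -0.7, -0.5]
opening: 0.006
```

```bash
python3 - <<'E'
from h import *
import cv2
from plant import imaging
st()
for n in ("wrist","top","side"):
    d=imaging.snapshot(n); np.savez(n+"4.npz",**d)
    if n=="wrist": cv2.imwrite(f"pics/{n}4.png",d["img"][:,:,::-1])
    if n=="side": cv2.imwrite("pics/side4.png",cv2.resize(d["img"][100:300,180:330,::-1],None,fx=3.5,fy=2.9))
E
```

```text
t 8.83 pos [0.4354 0.0936 0.2541] xyaw -14.4 zyaw 75.6 ydir [ 0.001  0.001 -1.   ] q [ 0.27  0.59 -0.92  2.06  0.65  0.81  0.28] F [ 0.  -0.7 -0.5] op 0.01
polar r 0.0895 ang 143.2
```

View pics/wrist4.png

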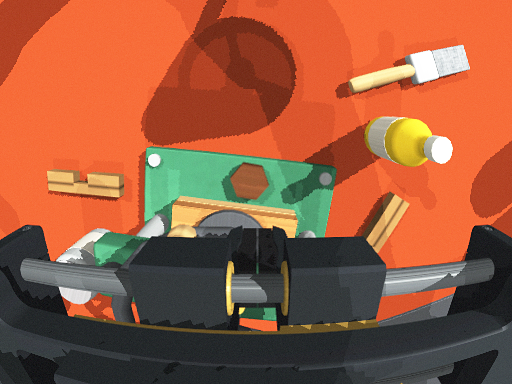

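View pics/side4.png

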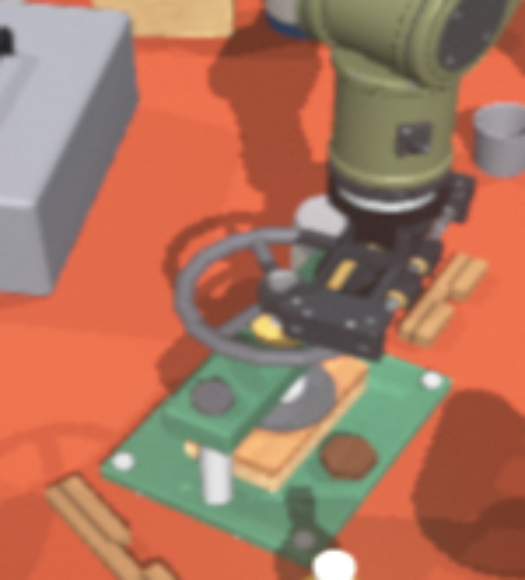

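{"api": "send_rows", "payload": {
  "motion": [
    [[0, 1, 0, 0, 0, 0, 1], [0, 1, 0, 0, 0, 0, 1], [0, 1, 0, 0, 0, 0, 1], [0, 1, 0, 0, 0, 0, 1], [0, 1, 0, 0, 0, 0, 1]]
  ]
}}

```text
clock: 9.4
tool_pos: [0.4352, 0.0925, 0.2538]
eef_rot: [-0.67, 0.226, -0.226, 0.67]
contact_force: [-0.6, 0.1, 0.1]
opening: 0.001
```

{"api": "send_rows", "payload": {
  "motion": [
    [[0, 1, 0, 0, 0, 0, 1], [0, 1, 0, 0, 0, 0, 1], [0, 1, 0, 0, 0, 0, 1], [0, 1, 0, 0, 0, 0, 1], [0, 1, 0, 0, 0, 0, 1]]
  ]
}}

```text
clock: 9.82
tool_pos: [0.4351, 0.0925, 0.2538]
eef_rot: [-0.612, 0.354, -0.354, 0.612]
contact_force: [0.4, 0.0, -0.5]
opening: 0.004
```

{"api": "send_rows", "payload": {
  "motion": [
    [[0, 1, 0, 0, 0, 0, 1], [0, 1, 0, 0, 0, 0, 1], [0, 1, 0, 0, 0, 0, 1], [0, 1, 0, 0, 0, 0, 1], [0, 1, 0, 0, 0, 0, 1]]
  ]
}}

```text
clock: 10.23
tool_pos: [0.4351, 0.0925, 0.2538]
eef_rot: [-0.529, 0.469, -0.469, 0.529]
contact_force: [-0.1, 0.2, 0.5]
opening: 0.006
```

{"api": "send_rows", "payload": {
  "motion": [
    [[0, 1, 0, 0, 0, 0, 1], [0, 1, 0, 0, 0, 0, 1], [0, 1, 0, 0, 0, 0, 1], [0, 1, 0, 0, 0, 0, 1], [0, 1, 0, 0, 0, 0, 1]]
  ]
}}

```text
clock: 10.65
tool_pos: [0.4351, 0.0926, 0.2538]
eef_rot: [-0.426, 0.565, -0.565, 0.426]
contact_force: [-1.1, 0.3, 0.2]
opening: 0.006
```

```bash
python3 -c "
from h import *
st()"
```

```text
t 10.65 pos [0.4351 0.0926 0.2538] xyaw -106.0 zyaw -16.0 ydir [-0.  0. -1.] q [-0.01  0.48 -0.45  2.08  0.34  0.65 -0.96] F [-1.1  0.3  0.2] op 0.01
polar r 0.0891 ang 143.8
```

{"api": "send_rows", "payload": {
  "motion": [
    [[0, 1, 0, 0, 0, 0, 1], [0, 1, 0, 0, 0, 0, 1], [0, 1, 0, 0, 0, 0, 1], [0, 1, 0, 0, 0, 0, 1], [0, 1, 0, 0, 0, 0, 1]]
  ]
}}

```text
clock: 11.07
tool_pos: [0.4351, 0.0926, 0.2537]
eef_rot: [-0.305, 0.638, -0.638, 0.305]
contact_force: [-0.0, 0.6, -0.7]
opening: 0.006
```

{"api": "send_rows", "payload": {
  "motion": [
    [[0, 1, 0, 0, 0, 0, 1], [0, 1, 0, 0, 0, 0, 1], [0, 1, 0, 0, 0, 0, 1], [0, 1, 0, 0, 0, 0, 1], [0, 1, 0, 0, 0, 0, 1]]
  ]
}}

```text
clock: 11.48
tool_pos: [0.4351, 0.0926, 0.2537]
eef_rot: [-0.172, 0.686, -0.686, 0.172]
contact_force: [0.4, 0.0, -0.2]
opening: 0.006
```

{"api": "send_rows", "payload": {
  "motion": [
    [[0, 1, 0, 0, 0, 0, 1], [0, 1, 0, 0, 0, 0, 1], [0, 1, 0, 0, 0, 0, 1], [0, 1, 0, 0, 0, 0, 1], [0, 1, 0, 0, 0, 0, 1]]
  ]
}}

```text
clock: 11.9
tool_pos: [0.4351, 0.0927, 0.2537]
eef_rot: [-0.033, 0.706, -0.706, 0.033]
contact_force: [-0.9, -0.1, -0.7]
opening: 0.007
```

```bash
python3 - <<'E'
from h import *
import cv2
from plant import imaging
s,R=st()
d=imaging.snapshot("wrist"); cv2.imwrite("pics/wrist5.png",d["img"][:,:,::-1])
for a in (165,175,185): 
    a=np.radians(a); print(a,wproj(s,[*(HUB+.075*np.array([np.cos(a),np.sin(a)])),.272]))
a=np.radians(175)
delta([*(HUB+.075*np.array([np.cos(a),np.sin(a)])-.0275*np.array([-np.sin(a),np.cos(a)])),.25])
E
```

```text
t 11.9 pos [0.4351 0.0927 0.2537] xyaw -174.7 zyaw -84.7 ydir [-0.  0. -1.] q [-0.26  0.46 -0.08  2.09  0.06  0.6  -1.86] F [-0.9 -0.1 -0.7] op 0.01
polar r 0.0891 ang 143.8
2.8797932657906435 [331.58695135 279.03201474]
3.0543261909900767 [356.57381482 283.76429364]
3.2288591161895095 [381.25471972 283.87285956]
t 11.95 pos [0.4351 0.0927 0.2537] xyaw -174.9 zyaw -84.9 ydir [-0.  0. -1.] q [-0.26  0.46 -0.08  2.09  0.06  0.6  -1.87] F [0.1 0.4 0.3] op 0.0
polar r 0.0891 ang 143.8
tool shift mm to target [ 2.1  3.7 18.7] rows of 20mm units [0.1  0.19 0.93]
```

View pics/wrist5.png

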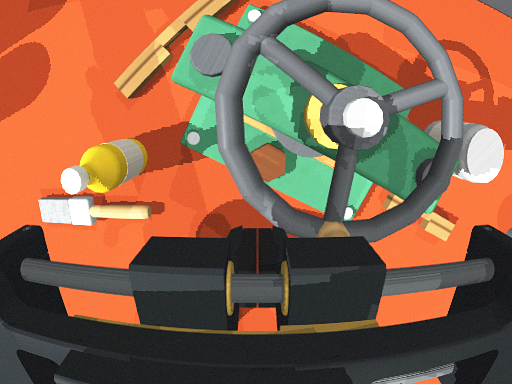

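{"api": "send_rows", "payload": {
  "motion": [
    [[0, 0, 0, 0.05, 0.05, 0.3, 1], [0, 0, 0, 0.05, 0.05, 0.3, 1], [0, 0, 0, 0.05, 0, 0.2, 1], [0, 0, 0, 0.05, 0, 0.1, 1], [0, 0, 0, 0.05, 0, 0.1, 1]]
  ]
}}

```text
clock: 12.37
tool_pos: [0.4321, 0.0713, 0.2517]
eef_rot: [-0.033, 0.706, -0.706, 0.033]
contact_force: [1.5, 1.9, -1.2]
opening: 0.009
```

{"api": "send_rows", "payload": {
  "motion": [
    [[0, 0, 0, 0.1, 0, 0.2, 1], [0, -0.5, 0, 0.1, 0, 0.3, 1], [0, -1, 0, 0.12, 0, 0.3, 1], [0, -1, 0, 0.12, 0, 0.3, 1], [0, -1, 0, 0.12, 0, 0.3, 1]]
  ]
}}

```text
clock: 12.78
tool_pos: [0.4263, 0.0429, 0.252]
eef_rot: [-0.133, 0.695, -0.694, 0.134]
contact_force: [0.9, 2.7, -0.9]
opening: 0.009
```

```bash
python3 -c "
from h import *
st()"
```

```text
t 12.78 pos [0.4263 0.0429 0.252 ] xyaw -158.3 zyaw -68.3 ydir [ 0.002  0.001 -1.   ] q [-0.08  0.45 -0.18  2.13  0.14  0.57 -1.56] F [ 0.9  2.7 -0.9] op 0.01
polar r 0.0807 ang 178.0
```

{"api": "send_rows", "payload": {
  "motion": [
    [[0, -1, 0, 0.1, 0, 0.3, 1], [0, -1, 0, 0.1, 0, 0.3, 1], [0, -1, 0, 0.1, 0, 0.3, 1], [0, -1, 0, 0.1, 0, 0.3, 1], [0, -1, 0, 0.1, 0, 0.3, 1]]
  ]
}}

```text
clock: 13.2
tool_pos: [0.4317, 0.0116, 0.2519]
eef_rot: [-0.269, 0.654, -0.654, 0.268]
contact_force: [-1.4, 2.0, 3.2]
opening: 0.002
```

{"api": "send_rows", "payload": {
  "motion": [
    [[0, -1, 0, 0.1, 0, 0.3, 1], [0, -1, 0, 0.1, 0, 0.3, 1], [0, -1, 0, 0.1, 0, 0.3, 1], [0, -1, 0, 0.1, 0, 0.3, 1], [0, -1, 0, 0.1, 0, 0.3, 1]]
  ]
}}

```text
clock: 13.62
tool_pos: [0.4487, -0.015, 0.2516]
eef_rot: [-0.394, 0.588, -0.588, 0.392]
contact_force: [-3.6, 0.0, 2.7]
opening: 0.003
```

```bash
python3 -c "
from h import *
st()"
```

```text
t 13.62 pos [ 0.4487 -0.015   0.2516] xyaw -112.5 zyaw -22.5 ydir [-0.003 -0.001 -1.   ] q [ 0.22  0.49 -0.43  2.06  0.33  0.65 -0.82] F [-3.6  0.   2.7] op 0.0
polar r 0.0801 ang -136.7
```

{"api": "send_rows", "payload": {
  "motion": [
    [[0, -1, 0, 0.1, -0.02, 0.3, 1], [0, -1, 0, 0.1, -0.02, 0.3, 1], [0, -1, 0, 0.1, -0.02, 0.3, 1], [0, -1, 0, 0.1, 0, 0.3, 1], [0, -1, 0, 0.1, 0, 0.3, 1]]
  ]
}}

```text
clock: 14.03
tool_pos: [0.4746, -0.033, 0.2522]
eef_rot: [0.504, -0.499, 0.498, -0.499]
contact_force: [-2.4, -2.5, 1.3]
opening: 0.004
```

{"api": "send_rows", "payload": {
  "motion": [
    [[0, -1, 0, 0.1, 0, 0.3, 1], [0, -1, 0, 0.1, 0, 0.3, 1], [0, -1, 0, 0.1, 0, 0.3, 1], [0, -1, 0, 0.1, 0, 0.3, 1], [0, -1, 0, 0.1, 0, 0.3, 1]]
  ]
}}

```text
clock: 14.45
tool_pos: [0.5064, -0.0387, 0.2522]
eef_rot: [0.592, -0.39, 0.389, -0.588]
contact_force: [-3.2, -3.1, 0.8]
opening: 0.001
```

```bash
python3 -c "
from h import *
st()"
```

```text
t 14.45 pos [ 0.5064 -0.0387  0.2522] xyaw -66.8 zyaw 23.2 ydir [-0.004 -0.004 -1.   ] q [ 0.39  0.6  -0.66  1.9   0.5   0.82 -0.13] F [-3.2 -3.1  0.8] op 0.0
polar r 0.0787 ang -90.5
```

{"api": "send_rows", "payload": {
  "motion": [
    [[0, -1, 0, 0.11, 0, 0.3, 1], [0, -1, 0, 0.11, 0, 0.3, 1], [0, -1, 0, 0.11, 0, 0.3, 1], [0, -1, 0, 0.11, 0, 0.3, 1], [0, -1, 0, 0.11, 0, 0.3, 1]]
  ]
}}

```text
clock: 14.87
tool_pos: [0.5385, -0.0323, 0.2524]
eef_rot: [0.658, -0.264, 0.264, -0.654]
contact_force: [-0.7, -4.4, 1.0]
opening: 0.008
```

{"api": "send_rows", "payload": {
  "motion": [
    [[0, -0.8, 0, 0.1, 0, 0.24, 1], [0, -0.6, 0, 0.07, 0, 0.18, 1], [0, -0.4, 0, 0.04, 0, 0.12, 1], [0, -0.4, 0, 0.04, 0, 0.12, 1], [0, 0, 0, 0, 0, 0, 1]]
  ]
}}

```text
clock: 15.28
tool_pos: [0.5514, -0.0244, 0.2525]
eef_rot: [0.677, -0.206, 0.206, -0.675]
contact_force: [0.2, -1.9, -0.3]
opening: 0.004
```

```bash
python3 - <<'E'
from h import *
import cv2
from plant import imaging
s,R=st()
for n in ("wrist","top","side"):
    d=imaging.snapshot(n); np.savez(n+"6.npz",**d)
    if n=="wrist": cv2.imwrite(f"pics/{n}6.png",d["img"][:,:,::-1])
    if n=="side": cv2.imwrite("pics/side6.png",cv2.resize(d["img"][160:300,190:330,::-1],None,fx=4,fy=4,interpolation=cv2.INTER_CUBIC))
    if n=="top": cv2.imwrite("pics/top6.png",cv2.resize(d["img"][150:260,180:320,::-1],None,fx=5,fy=5,interpolation=cv2.INTER_CUBIC))
E
```

```text
t 15.28 pos [ 0.5514 -0.0244  0.2525] xyaw -33.9 zyaw 56.1 ydir [-0.001 -0.002 -1.   ] q [ 0.43  0.7  -0.81  1.77  0.61  0.95  0.34] F [ 0.2 -1.9 -0.3] op 0.0
polar r 0.0782 ang -55.4
```

View pics/side6.png

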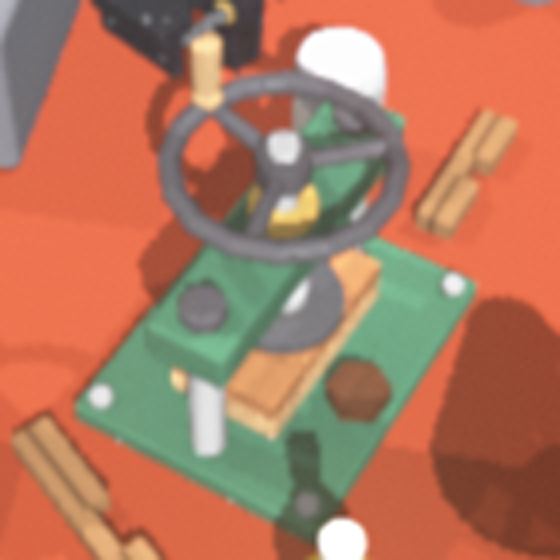

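View pics/top6.png

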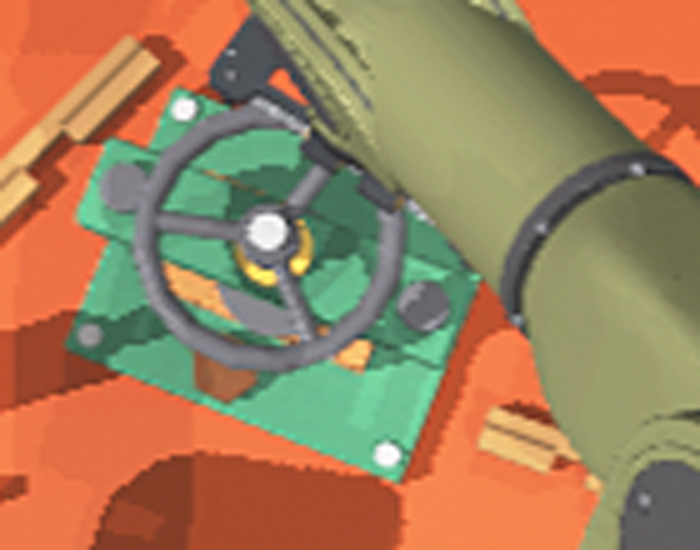

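```bash
cat >> h.py <<'E'
def handle_px(d,box=(215,150,60,60)):
    import cv2
    x,y,w,h=box; hsv=cv2.cvtColor(d["img"],cv2.COLOR_RGB2HSV)[y:y+h,x:x+w]
    m=((hsv[...,0]>=10)&(hsv[...,0]<=28)&(hsv[...,1]>60)&(hsv[...,1]<170)&(hsv[...,2]>120)).astype(np.uint8)
    n,L,st_,c=cv2.connectedComponentsWithStats(m)
    return [(st_[i].tolist(),(c[i]+[x,y]).round(2)) for i in range(1,n) if st_[i,4]>15]
E
python3 - <<'E'
from h import *
S0=np.load("side0.npz");S6=np.load("side6.npz")
for d,dz in((S0,0),(S6,.004)):
    for st_,c in handle_px(d):
        X=onz(d,*c,.245+dz); p=X[:2]-HUB; print(st_,c,X.round(4),np.hypot(*p).round(4),np.degrees(np.arctan2(p[1],p[0])).round(1))
E
```

```text
[15, 24, 10, 20, 158] [234.51 183.72] [0.5812 0.0237 0.245 ] 0.0759 -12.4
[36, 56, 6, 4, 19] [253.42 207.79] [0.5178 0.097  0.245 ] 0.058 79.3
[14, 0, 11, 8, 54] [233.56 153.02] [ 0.6081 -0.0896  0.249 ] 0.1644 -52.1
[29, 10, 5, 6, 19] [246.26 162.05] [ 0.5661 -0.0592  0.249 ] 0.1154 -59.2
[22, 18, 9, 20, 150] [241.29 177.19] [0.5677 0.0008 0.249 ] 0.0722 -32.8
[49, 56, 6, 4, 16] [266.5  207.88] [0.4855 0.0952 0.249 ] 0.0592 111.2
```

{"api": "send_rows", "payload": {
  "motion": [
    [[0, -0.8, 0, 0.08, 0, 0.24, 1], [0, -0.8, 0, 0.08, 0, 0.24, 1], [0, -0.8, 0, 0.08, 0, 0.24, 1], [0, -0.6, 0, 0.06, 0, 0.18, 1], [0, -0.4, 0, 0.04, 0, 0.12, 1]]
  ]
}}

```text
clock: 15.85
tool_pos: [0.5673, -0.0081, 0.2529]
eef_rot: [0.698, -0.112, 0.112, -0.698]
contact_force: [0.8, -2.5, 0.6]
opening: 0.007
```

{"api": "send_rows", "payload": {
  "motion": [
    [[0, -0.3, 0, 0.03, 0, 0.09, 1], [0, 0, 0, 0, 0, 0, 1], [0, 0, 0, 0, 0, 0, 1], [0, 0, 0, 0, 0, 0, 1], [0, 0, 0, 0, 0, 0, 1]]
  ]
}}

```text
clock: 16.27
tool_pos: [0.5679, -0.0058, 0.253]
eef_rot: [-0.699, 0.104, -0.104, 0.699]
contact_force: [1.1, -1.5, -0.1]
opening: 0.002
```

```bash
python3 - <<'E'
from h import *
import cv2
from plant import imaging
s,R=st()
S0=np.load("side0.npz");d=imaging.snapshot("side"); np.savez("side7.npz",**d)
for d,dz in((S0,0),(d,.004)):
    for st_,c in handle_px(d):
        X=onz(d,*c,.245+dz); p=X[:2]-HUB; print(st_,c,X.round(4),np.hypot(*p).round(4),np.degrees(np.arctan2(p[1],p[0])).round(1))
E
```

```text
t 16.27 pos [ 0.5679 -0.0058  0.253 ] xyaw -17.0 zyaw 73.0 ydir [-0.  0. -1.] q [ 0.42  0.74 -0.88  1.72  0.66  1.01  0.57] F [ 1.1 -1.5 -0.1] op 0.0
polar r 0.0762 ang -37.0
[15, 24, 10, 20, 158] [234.51 183.72] [0.5812 0.0237 0.245 ] 0.0759 -12.4
[36, 56, 6, 4, 19] [253.42 207.79] [0.5178 0.097  0.245 ] 0.058 79.3
[9, 4, 9, 10, 49] [228.22 158.76] [ 0.6175 -0.0638  0.249 ] 0.1516 -43.2
[32, 5, 7, 5, 18] [250.39 156.56] [ 0.5591 -0.0831  0.249 ] 0.1337 -67.1
[25, 14, 6, 6, 23] [242.7  166.09] [ 0.5724 -0.0417  0.249 ] 0.1047 -51.3
[17, 25, 8, 18, 80] [236.08 185.51] [0.5748 0.0331 0.249 ] 0.0682 -5.8
[36, 55, 6, 5, 23] [253.48 207.52] [0.5171 0.0996 0.249 ] 0.0604 80.3
[49, 56, 6, 4, 17] [266.35 207.88] [0.4859 0.0953 0.249 ] 0.0592 110.9
```

{"api": "send_rows", "payload": {
  "motion": [
    [[0, 0, 0, 0, 0, -0.4, 1], [0, 0, 0, 0, 0, -0.8, 1], [0, 0, 0, 0, -0.5, -0.8, 1], [0, 0, 0, 0, -1, -0.8, 1], [0, 0, 0, 0, -1, -1, 1]]
  ]
}}

```text
clock: 16.73
tool_pos: [0.545, -0.0783, 0.3031]
eef_rot: [-0.699, 0.104, -0.103, 0.7]
contact_force: [0.2, -0.7, 0.6]
opening: 0.008
```

{"api": "send_rows", "payload": {
  "motion": [
    [[0, 0, 0, 0, -0.5, -1, 1], [0, 0, 0, 0, -0.5, -1, 1], [0, 0, 0, 0, 0, -1, 1], [0, 0, 0, 0, 0, -1, 1], [0, 0, 0, 0, 0, -1, 1]]
  ]
}}

```text
clock: 17.15
tool_pos: [0.5161, -0.175, 0.3232]
eef_rot: [-0.699, 0.104, -0.104, 0.7]
contact_force: [0.1, -0.6, 0.5]
opening: 0.005
```

{"api": "send_rows", "payload": {
  "motion": [
    [[0, 0, 0, 0, 0, -1, 1], [0, 0, 0, 0, 0, -1, 1], [0, 0, 0, 0, 0, -1, 1], [0, 0, 0, 0, 0, -1, 1], [0, 0, 0, 0, 0, -1, 1]]
  ]
}}

```text
clock: 17.57
tool_pos: [0.487, -0.2706, 0.323]
eef_rot: [-0.699, 0.104, -0.104, 0.7]
contact_force: [0.4, -0.6, 0.2]
opening: 0.001
```

```bash
cat > look.py <<'E'
from h import *
import cv2,sys
from plant import imaging
k=sys.argv[1]
s,R=st()
for n in ("top","side"):
    d=imaging.snapshot(n); np.savez(n+k+".npz",**d)
    if n=="side": cv2.imwrite(f"pics/side{k}.png",cv2.resize(d["img"][160:300,190:330,::-1],None,fx=4,fy=4,interpolation=cv2.INTER_CUBIC))
    if n=="top": cv2.imwrite(f"pics/top{k}.png",cv2.resize(d["img"][150:260,180:320,::-1],None,fx=5,fy=5,interpolation=cv2.INTER_CUBIC))
S0=np.load("side0.npz")
for d,dz in((S0,0),(d,.004)):
    for st_,c in handle_px(d):
        X=onz(d,*c,.245+dz); p=X[:2]-HUB; print(st_,c,X.round(4),np.hypot(*p).round(4),np.degrees(np.arctan2(p[1],p[0])).round(1))
E
python3 look.py 8
```

```text
t 17.57 pos [ 0.487  -0.2706  0.323 ] xyaw -16.9 zyaw 73.1 ydir [ 0.     0.001 -1.   ] q [ 0.98  0.66 -0.98  1.66  0.59  1.15  1.12] F [ 0.4 -0.6  0.2] op 0.0
polar r 0.3113 ang -93.7
[15, 24, 10, 20, 158] [234.51 183.72] [0.5812 0.0237 0.245 ] 0.0759 -12.4
[36, 56, 6, 4, 19] [253.42 207.79] [0.5178 0.097  0.245 ] 0.058 79.3
[16, 22, 9, 21, 157] [235.15 181.9 ] [0.5799 0.0207 0.249 ] 0.0754 -14.8
[36, 55, 6, 5, 23] [253.48 207.52] [0.5171 0.0996 0.249 ] 0.0604 80.3
[49, 56, 6, 4, 17] [266.35 207.88] [0.4859 0.0953 0.249 ] 0.0592 110.9
```

View pics/top8.png

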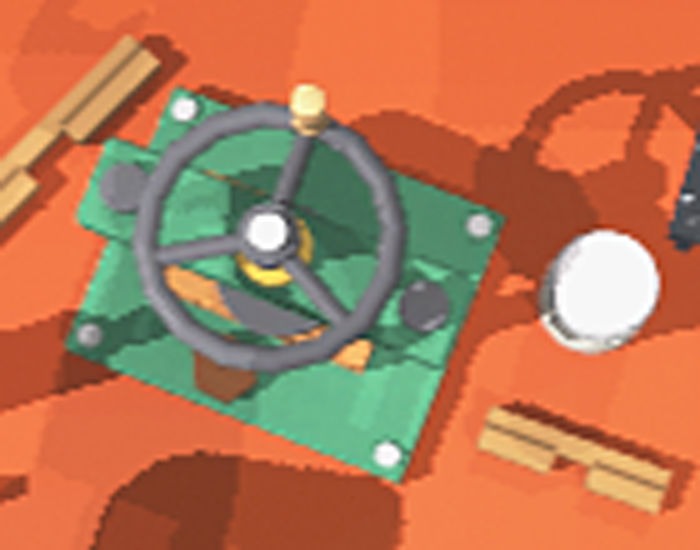

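View pics/side8.png

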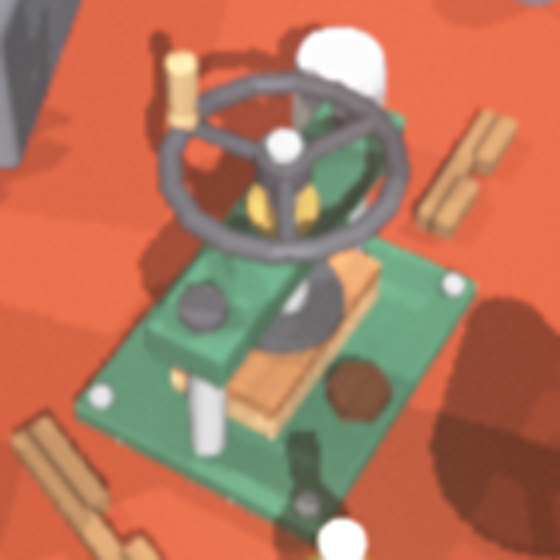

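```bash
python3 -c "
from plant import job
print(job.finish_job())"
```

```text
the job is handed in; nothing more can be done
None
```

I pushed the wheel one full turn anticlockwise with the outside of the closed fingers. It took two strokes of about half a turn each, with the gripper turned back between them. I then backed the arm well clear and handed the job in at about 17.6 s; no verdict was reported.

- **Handle position:** in the side camera it stands about 2.4° (3 mm) short of where it started, plus the 4 mm lift. That puts it about 5 mm from its start, against the 13 mm limit. The top picture agrees, with a shift of about 2 mm.
- **Forces:** while pushing, the tool force readings stayed around 5 N or less (limit 30 N), and nothing was pinched.
- **Block and bystanders:** the block, six-sided piece, slats and tin show no visible movement in the final pictures. I did not check the brush, pot and glue bottle in a final full-frame view, but the tool only passed well above the bench.
- **Measurement difference:** the side camera put the handle's start angle about 4° from the value worked out from both cameras. I therefore compared start and end with the same camera and method.

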